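Tip a bin of nuts into the parts tray

TASK

Bring the empty white tray along the bench until it stands under the front of the bin that holds the steel nuts, then pull that bin forward to its stop so that all five nuts slide out into the tray, and push the emptied bin back fully home. Leave the tray flat on the bench with the nuts in it, keep the other two bins home, and do not disturb the other things on the bench.

Things in the scene. Friction and masses are not known exactly. Their poses are not given: they have to be found in the camera images.
- rack: Grey steel base box of the bin rack, fixed, 190 mm deep (x), 356 wide (y), 95 high; upright front face at x = -62 mm in its frame. Origin on the bench, below the bins' pivot line, midway along the row; x points away from the robot, y along the row. Three bin units stand on it, 118 mm apart. A thin back plate at x = 127 reaches 165 mm up. A rubber buffer on its front top edge is the stop for a tipped bin.
- hopper_a: The bin unit that holds the steel nuts, one of three alike in a row (its place changes): two fixed grey cheek plates 113 mm apart, a light green tilt-out bin between them. Origin on top of the base box (95 mm above the bench), mid-width, below the pivot; axes as the rack's. The cheeks span x = -22 to 120 mm and rise 125 mm above this origin.
- bin_a (a joint): Tilt of the nuts' light green steel bin: 0 = fully home, grows as its top comes forward to the robot and down, 1.48 rad = at its stop. Free hinge, lightly damped; 0.4 kg. Empty it balances near 0.9 rad: past that its weight takes it to the stop, where it stays; before that it falls home by itself. The sloping front plate then becomes a chute 30 degrees down, and the floor stands nearly upright.
- pivot_a (a point): Middle of that bin's pivot rod (along y), 145 mm above the bench; the bin's floor and front plate meet here. Bin home, in the unit's x, z from the pivot (mm): floor from (0, 0) back to (112, 0); back wall from there up 30; front plate from (0, 0) to the lip (-72, 102), leaning 35 degrees forward; flat sides between, open top. Inside width 96, walls 4.
- lip_a (a point): Middle of the lip (upper inner edge of the front plate) of the nuts' bin; moves with it. At the stop it is 108 mm in front of the pivot and 82 mm above the bench. An 11 mm bead runs along its outside. Tip the bin by pressing a fingertip on the inside of the front plate near the lip, towards the robot, then down.
- heel_a (a point): Middle of the top edge of the back wall of the nuts' bin, (112, 30) mm from the pivot with the bin home; moves with it. At the stop it is 20 mm in front of the pivot and 114 mm above it, and pushing it away from the robot, past the balance point, sends the empty bin home.
- hopper_b: The bin unit that holds three wooden dowels; same size and frame as hopper_a.
- bin_b (a joint): Tilt of the dowels' light green bin; same build and sense as bin_a. To be left home.
- hopper_c: The bin unit that is empty; same size and frame as hopper_a.
- bin_c (a joint): Tilt of the empty light green bin; same build and sense as bin_a. To be left home.
- tray: Loose white parts tray, 0.35 kg: 170 mm square over its rim, 45 high, inside 150 by 150, floor and walls 5, rim 10 thick and 8 high. Origin: centre of its underside. Starts empty on the bench, left or right in front of the rack; a push of 2 to 3 N slides it. Pushed up against the front face of the rack's base, centred on a bin, it catches what slides off that bin's lip.
- nut1: Steel hex nut 1 of 5, all alike: 24 mm across flats, 13 thick, 33 g, loose on the floor of bin_a at the start. Origin: centre of its underside. The nuts slide readily on the bin's smooth steel (friction about 0.28).
- nut2: Steel hex nut 2 of 5, all alike: 24 mm across flats, 13 thick, 33 g, loose on the floor of bin_a at the start. Origin: centre of its underside. The nuts slide readily on the bin's smooth steel (friction about 0.28).
- nut3: Steel hex nut 3 of 5, all alike: 24 mm across flats, 13 thick, 33 g, loose on the floor of bin_a at the start. Origin: centre of its underside. The nuts slide readily on the bin's smooth steel (friction about 0.28).
- nut4: Steel hex nut 4 of 5, all alike: 24 mm across flats, 13 thick, 33 g, loose on the floor of bin_a at the start. Origin: centre of its underside. The nuts slide readily on the bin's smooth steel (friction about 0.28).
- nut5: Steel hex nut 5 of 5, all alike: 24 mm across flats, 13 thick, 33 g, loose on the floor of bin_a at the start. Origin: centre of its underside. The nuts slide readily on the bin's smooth steel (friction about 0.28).
- mould: Bystander: white plaster mould block, 130 by 100 by 56 mm high, on the bench on the side where the tray is not. Origin: centre of its underside.
- clay_pack: Bystander: cream modelling-clay block with a green band, 60 by 110 by 42 mm, on the right beyond the cylinder. Origin: centre of its underside.
- cylinder: Bystander: tall off-white measuring cylinder, 203 mm high, 44 across, on an orange foot 86 across, on the right beside the rack. Origin: centre of its underside.
- hammer: Bystander: hammer with a wooden handle, 220 mm long, lying crosswise on the left beside the rack. Origin near its middle, on the bench.
- putty_knife: Bystander: putty knife with an orange handle, 160 mm long, lying across the top of the plaster mould. Origin near its middle, at its underside.

How it is judged:
By the outcome, as a careful person would: the job done as asked, in the order asked, and still so for the second after the job is handed in, with the robot touching nothing.
It also fails if it takes over 58 s, if anything falls off the work surface, if the arm or the gripper's body presses on something with over 40 N, if the wrist force passes 120 N, or if a joint passes its speed limit or range.

ROBOT

A 6-joint arm with a two-finger parallel gripper is mounted at the origin on the work surface. World frame = base frame: x ahead of the robot, y to its left, z up, the work surface at z = 0. Lengths are in mm, angles in rad, forces in N, time in s.
With the tool pointing down it reaches from about 300 to 775 mm from the base axis. Payload 14.6 kg.
Tool frame: the origin (TCP) lies on the centre line of the jaws, within the pads' length; the fingertips stand 22 mm ahead of it and the grasp point (between the pads) lies 3 mm ahead of it (manip.tcp_to_tips is the distance from the TCP to the fingertips, in mm); z points along the fingers, y is the direction in which the jaws open and shut (so a half turn about z gives the same grasp; the last joint's range is limited). The gripper opens to 94 mm and grips with 3 to 60 N. Pads are 16 mm wide; open, the fingers measure 119 mm over their backs; the gripper's body (75 mm by 177 mm) begins 78 mm behind the grasp point.
Start: joints at [1.055, 0.3, 1.521, -0, 1.321, -0.067], TCP at [238.633, 495.524, 227.446] pointing down, gripper open.
Joint ranges: [-3.03, 3.03], [-0.79, 2.21], [0.23, 2.52], [-1.04, 4.18], [0, 3.07], [-2.55, 2.55]. Speed limits (rad/s): [2.22, 2.22, 2.57, 3.14, 3.14, 3.14].

INTERFACE

Orientations are given as [roll, pitch, yaw] about the fixed x, y, z axes, in that order (R = Rz(yaw) Ry(pitch) Rx(roll)).
In Python, from cell import manip, vision, workorder gives the robot as it stands.
- The arm moves only by the tool carry_out, never from a script. Its argument "deltas" is a list of rows, each a list of 3 entries, a list of its own where there are three numbers: the shift along the tool's x, y, z in cm, then the turn about the tool's z in degrees, then the opening, from 0 (shut) to 1 (fully open). A call has 1 to 20 rows; each row shifts and turns the commanded pose from where the row before left it, along the tool's axes as they then stand; what a row does not reach is not made up. A row lasts 1/12 s, in which the tool goes at most 41.7 mm and 7.16 degrees, less where a joint would pass 70% of its speed; a pose out of reach is approached as far as the arm can. A call with a gripper value outside its range is refused whole. The fingers move at their own pace and stop on an object; "grip_force" is the grip in N (left out, the last holds). Time passes only in rows, so rows that do not move let the fingers close. It gives the time, the measured TCP pose, the force and the opening at its end, in the units of the state.
- manip.read_state(): the state, without advancing time (a new reading comes with each control period).
- vision.camera(name): name is "side" or "top"; returns (picture, depth): 400x640x3 uint8, red, green, blue; 400x640 float32, mm along the optical axis (not along the pixel's ray), 0 where there is no reading.
- vision.calibration(name): a dict with "mtx" (3x3 intrinsics, pixels), "distortion" ([k1, k2, p1, p2, k3] as OpenCV has them; the pictures are not rectified), "eye" and "orientation" of the camera in the world. Camera axes: x right, y down, z forward; pixel columns grow to the right and rows downward; lengths in mm; the calibration is good to about 2 mm. A picture is of the moment at which its call begins. calibration takes no time and is no camera call.
- workorder.sign_off(): hands the job in, once; it reports no verdict.
The state is a dict: "clock": time; "joints": joint angles; "qd": joint speeds; "effort": joint torques, N m; "eef_pos": TCP position; "eef_rot": TCP orientation; "wrist_force": force on the tool from outside, world axes, zero at the start; "moment": the same for the moment, N m; "finger_gap": finger opening in mm.
Only numpy, scipy, OpenCV 4.12 (cv2) and the standard library are available. Lean on these libraries where they do the work, as an engineer would, in place of code of your own. Each camera call takes 0.05 s, during which the arm holds its last target.

## Working session

There is one attempt and no reset: what is moved stays moved. The work goes in short steps, Python scripts to look and compute and a tool call to move; the robot and the scene stay as the last step left them, time stands still between calls to the robot, and variables do not carry over. Pictures are saved under pics/ and viewed, and the job is handed in when it is done.

Besides the shell and the picture viewer there is one more tool, called after ">>>" by a JSON object that holds its "name" and its "arguments", one argument or row to a line. carry_out: Moves the arm, as the interface text tells. Its arguments: {"type":"object","properties":{"deltas":{"type":"array","items":{"type":"array"}},"grip_force":{"type":"number"}},"required":["deltas"]}

```bash
ls; mkdir -p pics
python3 - <<'E'
from cell import manip, vision, workorder
import cv2, numpy as np
for n in("side","top"):
    p,d=vision.camera(n); cv2.imwrite(f"pics/{n}0.png",p[:,:,::-1]); np.save(f"pics/{n}0.npy",d)
    print(n,vision.calibration(n))
print(manip.read_state())
E
```

```text
pics
side {'mtx': array([[383.7147781 ,   0.        , 315.46313192],
       [  0.        , 383.7147781 , 198.69017647],
       [  0.        ,   0.        ,   1.        ]]), 'distortion': array([-0.03076954,  0.        ,  0.        ,  0.        ,  0.        ]), 'eye': array([364.26670552, 537.82590564, 914.62698769]), 'orientation': array([-2.43412413,  0.00298512, -2.74857067])}
top {'mtx': array([[395.49546182,   0.        , 323.27208775],
       [  0.        , 395.49546182, 203.34758571],
       [  0.        ,   0.        ,   1.        ]]), 'distortion': array([-0.03718242,  0.        ,  0.        ,  0.        ,  0.        ]), 'eye': array([ 536.91420796,  -36.61988448, 1407.90718581]), 'orientation': array([-3.07776022,  0.01634252, -1.56605017])}
{'clock': 0.1, 'joints': array([ 1.05540937e+00,  3.00393725e-01,  1.52152431e+00, -4.60357765e-05,
        1.32068516e+00, -6.65522894e-02]), 'qd': array([ 0.00090528, -0.00142801, -0.00301783,  0.00012019, -0.00172373,
        0.00019507]), 'effort': array([ 2.60301116e-03, -5.32648480e+01, -3.53285193e+01,  7.10409461e-02,
        2.35182565e-02, -3.25620908e-05]), 'eef_pos': array([238.53775783, 495.34425784, 226.95277193]), 'eef_rot': array([-3.14058138e+00, -2.27113929e-05,  2.69276939e+00]), 'wrist_force': array([-1.21087994, -0.35984418, -1.07457507]), 'moment': array([-0.04900999, -0.02563836,  0.03497991]), 'finger_gap': 93.93045751610718}
```

View pics/top0.png

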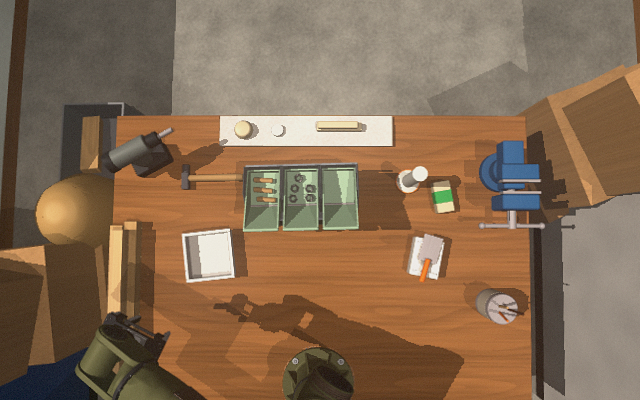

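View pics/side0.png

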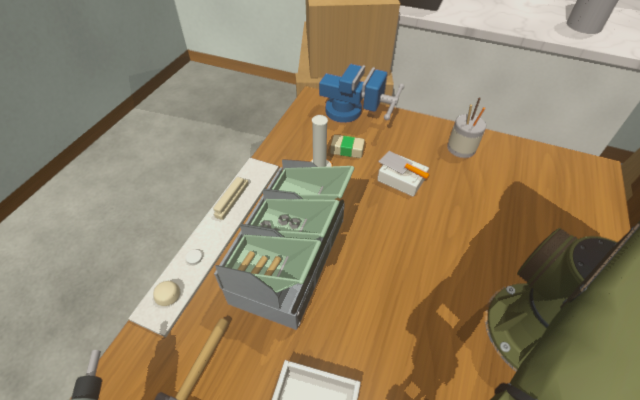

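The top view shows the nuts in the middle bin (about 300,190), the dowels in the left one and the right one empty. The tray is at left (208,256), with the mould and knife at right (427,257). Next I'll measure the poses.

```bash
cat > h.py <<'E'
from cell import manip, vision, workorder
import cv2, numpy as np
from scipy.spatial.transform import Rotation as R
def cal(n):
    c=vision.calibration(n); return c["mtx"],c["distortion"],c["eye"],R.from_euler("xyz",c["orientation"]).as_matrix()
def cloud(n,d):
    K,D,e,Rm=cal(n); h,w=d.shape
    u,v=np.meshgrid(np.arange(w),np.arange(h))
    q=cv2.undistortPoints(np.stack([u,v],-1).reshape(-1,1,2).astype(np.float64),K,D).reshape(h,w,2)
    P=np.dstack([q*d[...,None],d])@Rm.T+e
    P[d<=0]=np.nan
    return P
def ray(n,uv,z):
    K,D,e,Rm=cal(n); q=cv2.undistortPoints(np.array(uv,float).reshape(-1,1,2),K,D).reshape(-1,2)
    r=np.c_[q,np.ones(len(q))]@Rm.T
    return e+r*((z-e[2])/r[:,2])[:,None]
E
python3 - <<'E'
from h import *
p=cv2.imread("pics/top0.png");P=cloud("top",np.load("pics/top0.npy"))
hsv=cv2.cvtColor(p,cv2.COLOR_BGR2HSV)
print("bench z",[P[r,c].round(1) for r,c in((300,200),(250,330),(220,380),(340,470))])
m=((hsv[...,1]<40)&(hsv[...,2]>140)).astype(np.uint8)
for name,(x0,x1,y0,y1) in dict(tray=(170,245,220,290),mould=(400,455,228,290)).items():
    mm=np.zeros_like(m);mm[y0:y1,x0:x1]=m[y0:y1,x0:x1]
    z=P[...,2]
    sel=(mm>0)&(z>(38 if name=="tray" else 48))
    pts=P[sel][:,:2].astype(np.float32); print(name,len(pts),cv2.minAreaRect(pts),np.median(z[sel]))
    print(pts.min(0),pts.max(0))
# rack cheeks / bins
sub=P[150:240,235:365]
for zlo,zhi in((200,225),(225,260),(150,175)):
    s=(sub[...,2]>zlo)&(sub[...,2]<zhi);pts=sub[s];print(zlo,len(pts),pts.min(0).round(),pts.max(0).round(),cv2.minAreaRect(pts[:,:2].astype(np.float32)))
big=cv2.resize(p[150:300,170:460],None,fx=2.7,fy=2.7,interpolation=cv2.INTER_CUBIC);cv2.imwrite("pics/top0z.png",big)
E
```

```text
bench z [array([281.8, 422.1,   2.7]), array([461.4, -37.8,   0.6]), array([ 568.3, -214.9,    0.8]), array([ 148.1, -530.8,   -3.5])]
tray 479 ((448.13140869140625, 339.1136474609375), (167.72653198242188, 259.9516906738281), 6.5242695808410645) 45.86738299363037
[353.572   218.50203] [537.4203 477.23  ]
mould 798 ((447.1227111816406, -367.80859375), (97.5244369506836, 140.8103485107422), 78.04418182373047) 56.24443687317955
[ 370.54996 -424.004  ] [ 520.03357 -310.02454]
200 1104 [ 552. -123.  200.] [732. 232. 225.] ((642.3804321289062, 52.86476135253906), (176.6337890625, 353.9375305175781), 1.4855045080184937)
225 1085 [ 529. -120.  225.] [605. 221. 256.] ((567.0891723632812, 50.81098175048828), (71.68854522705078, 341.1075744628906), 1.6928014755249023)
150 1707 [ 588. -126.  150.] [748. 231. 175.] ((667.265869140625, 52.57267761230469), (153.04957580566406, 354.04034423828125), 1.6116933822631836)
```

View pics/top0z.png

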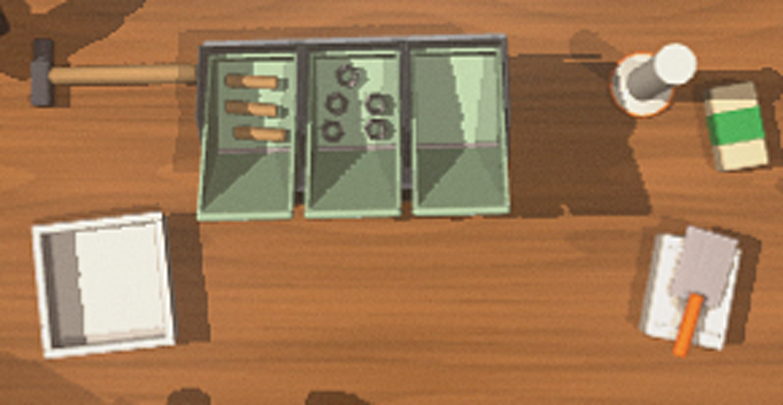

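Run:
```python
from h import *
p=cv2.imread("pics/top0.png");P=cloud("top",np.load("pics/top0.npy"))
hsv=cv2.cvtColor(p,cv2.COLOR_BGR2HSV)
g=cv2.inRange(hsv,(35,25,40),(85,255,255));g[:150]=0;g[240:]=0;g[:,:235]=0;g[:,365:]=0
# lip: lowest green pixel per column
cols=[];rows=[]
for c in range(245,358):
    r=np.where(g[:,c])[0]
    if len(r): cols.append(c);rows.append(r.max()+.5)
L=ray("top",np.c_[cols,rows],245)
k=np.polyfit(L[:,1],L[:,0],1);res=L[:,0]-np.polyval(k,L[:,1]);ok=abs(res)<4;k=np.polyfit(L[ok,1],L[ok,0],1)
print("lip line slope deg",np.degrees(np.arctan(k[0])),"x at y=0,50",np.polyval(k,[0,50]),ok.mean())
# green gaps along row ~ just above lip
for rr in (214,220,225):
    on=np.where(np.diff(g[rr].astype(int))!=0)[0]+.5
    print(rr,on,ray("top",np.c_[on,np.full(len(on),rr)],240)[:,1].round(1))
# top of back plate z=165: dark
z=P[...,2]
# side walls top edges home: green band z profile along center column
for c in (300,):
    for r in range(160,236,4): print(r,P[r,c].round(0),p[r,c])
# tray
m=((hsv[...,1]<50)&(hsv[...,2]>120)).astype(np.uint8);mm=np.zeros_like(m);mm[226:288,178:236]=m[226:288,178:236]
mm=cv2.morphologyEx(mm,cv2.MORPH_CLOSE,np.ones((9,9)))
cs=max(cv2.findContours(mm,0,1)[0],key=cv2.contourArea)[:,0]
b=cv2.boxPoints(cv2.minAreaRect(cs));print(b)
W=ray("top",cs,45)[:,:2].astype(np.float32);print("tray",cv2.minAreaRect(W),cv2.boxPoints(cv2.minAreaRect(W)))
```

```text
lip line slope deg -1.6486983990459487 x at y=0,50 [533.8910691  532.45191109] 0.9444444444444444
214 [244.5 245.5 248.5 250.5 251.5 253.5 254.5 256.5 257.5 278.5 282.5 284.5
 285.5 292.5 293.5 318.5 322.5 327.5 328.5 331.5 332.5 357.5] [ 216.5  213.5  204.6  198.6  195.6  189.7  186.7  180.7  177.7  115.3
  103.4   97.5   94.5   73.7   70.8   -3.2  -15.   -29.8  -32.8  -41.6
  -44.6 -118.3]
220 [243.5 244.5 246.5 248.5 251.5 278.5 282.5 318.5 322.5 357.5] [ 219.2  216.2  210.3  204.3  195.4  115.1  103.2   -3.3  -15.1 -118.3]
225 [243.5 244.5 245.5 278.5 282.5 317.5 322.5 358.5] [ 219.   216.   213.   114.9  103.    -0.5  -15.2 -121.3]
160 [783.  71.  -2.] [ 67  99 142]
164 [741.  58. 166.] [159 161 161]
168 [737.  63. 106.] [84 98 99]
172 [718.  60. 146.] [182 222 201]
176 [704.  59. 155.] [84 91 98]
180 [691.  59. 155.] [136 142 157]
184 [680.  60. 144.] [113 135 126]
188 [667.  59. 146.] [113 136 126]
192 [654.  59. 146.] [111 134 123]
196 [641.  59. 146.] [107 133 124]
200 [628.  59. 145.] [108 134 125]
204 [615.  58. 152.] [ 96 101 113]
208 [601.  57. 163.] [77 98 91]
212 [588.  56. 183.] [112 141 129]
216 [575.  55. 199.] [109 139 126]
220 [562.  53. 221.] [111 141 129]
224 [550.  52. 237.] [114 144 130]
228 [538.  50. 252.] [162 205 182]
232 [524.  69.   2.] [ 63 111 170]
[[180.79648 233.36589]
 [229.38    228.34   ]
 [234.4412  277.2647 ]
 [185.85767 282.2906 ]]
tray ((443.1527404785156, 384.7486572265625), (169.80430603027344, 170.06411743164062), 6.820382118225098) [[348.75323 459.09622]
 [368.9496  290.23563]
 [537.55225 310.4011 ]
 [517.3559  479.2617 ]]
```

>>> {"name": "carry_out", "arguments": {
  "deltas": [
    [[0, 0, 0], 7.1, 1],
    [[0, 0, 0], 7.1, 1],
    [[0, 0, 0], 7.1, 1],
    [[0, 0, 0], 7.1, 1],
    [[0, 0, 0], 7.1, 1],
    [[0, 0, 0], 7.1, 1],
    [[0, 0, 0], 7.1, 1],
    [[0, 0, 0], 7.1, 1],
    [[-1.6, 1.3, 1], 0.7, 1],
    [[-1.6, 1.3, 1], 0, 1],
    [[-1.6, 1.3, 1], 0, 1],
    [[-1.6, 1.3, 1], 0, 1],
    [[-1.6, 1.3, 1], 0, 1],
    [[-1.6, 1.3, 1], 0, 1],
    [[-1.6, 1.3, 1], 0, 1],
    [[-1.6, 1.3, 1], 0, 1],
    [[-0.6, 0.6, 1], 0, 1],
    [[0, 0, 1], 0, 1]
  ]
}}

```text
clock: 1.6
eef_pos: [364.8, 374.8, 126.7]
eef_rot: [-3.142, 0.0, 1.687]
wrist_force: [-0.4, 0.4, -0.9]
finger_gap: 93.8
```

```bash
cat >> h.py <<'E'
def rel(tx,ty,tz,yawdeg=None):
    s=manip.read_state(); p=s["eef_pos"]; y=s["eef_rot"][2]
    d=np.array([tx,ty,tz])-p
    print("clock",round(s["clock"],2),"pos",p.round(1),"rot",np.degrees(s["eef_rot"]).round(2),"gap",round(s["finger_gap"],1),"F",s["wrist_force"].round(1))
    yy=y if yawdeg is None else np.radians(yawdeg)
    print("tool cm (axes at target yaw):",(np.array([d[0]*np.cos(yy)+d[1]*np.sin(yy),d[0]*np.sin(yy)-d[1]*np.cos(yy),-d[2]])/10).round(2),"turn",np.degrees(y-yy).round(2))
E
python3 -c "
from h import *
rel(363.7,375.3,43,96.8)
p,d=vision.camera('top');cv2.imwrite('pics/t1.png',cv2.resize(p[150:340,120:440,::-1],None,fx=2.4,fy=2.4))"
```

```text
clock 1.6 pos [364.8 374.8 126.7] rot [-1.800e+02  1.000e-02  9.667e+01] gap 93.8 F [-0.4  0.4 -0.9]
tool cm (axes at target yaw): [ 0.06 -0.1   8.37] turn -0.13
```

View pics/t1.png

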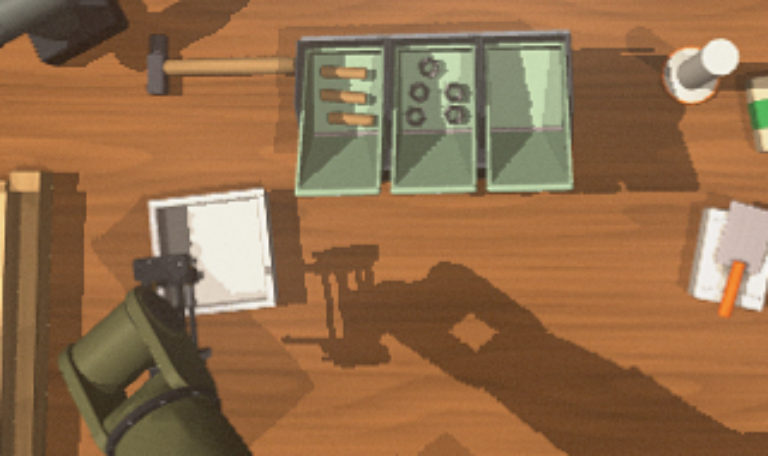

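The gripper straddles the tray's near wall (around 165,330 in this crop). I'll lower it and grip the rim.

>>> {"name": "carry_out", "arguments": {
  "deltas": [
    [[0, -0.1, 2], 0, 1],
    [[0, 0, 2], 0, 1],
    [[0, 0, 2], 0, 1],
    [[0, 0, 1.4], 0, 1],
    [[0, 0, 0.9], 0, 1],
    [[0, 0, 0], 0, 0.5],
    [[0, 0, 0], 0, 0.2],
    [[0, 0, 0], 0, 0],
    [[0, 0, 0], 0, 0],
    [[0, 0, 0], 0, 0],
    [[0, 0, 0], 0, 0],
    [[0, 0, 0], 0, 0]
  ],
  "grip_force": 15
}}

```text
clock: 2.65
eef_pos: [363.0, 375.6, 44.8]
eef_rot: [3.141, -0.0, 1.689]
wrist_force: [0.0, -0.8, 0.0]
finger_gap: 50.3
```

```bash
python3 -c "
from h import *
rel(388,45.5,43,91.65)"
```

```text
clock 2.65 pos [363.  375.6  44.8] rot [ 1.7997e+02 -2.0000e-02  9.6780e+01] gap 50.3 F [ 0.  -0.8  0. ]
tool cm (axes at target yaw): [-33.07   1.55   0.18] turn 5.13
```

>>> {"name": "carry_out", "arguments": {
  "deltas": [
    [[0, 0, 0.1], 0, 0],
    [[0, 0, 0], 0, 0],
    [[0, 0, 0], 0, 0],
    [[0, 0, 0], 0, 0],
    [[0, 0, 0], 0, 0],
    [[0, 0, 0], 0, 0],
    [[0, 0, 0], 0, 0],
    [[0, 0, 0], 0, 0],
    [[0, 0, 0], 0, 0],
    [[0, 0, 0], 0, 0]
  ]
}}

```text
clock: 3.48
eef_pos: [362.9, 375.5, 43.4]
eef_rot: [3.142, -0.0, 1.689]
wrist_force: [0.2, 0.2, -0.9]
finger_gap: 9.8
```

The rim is held with a 9.8 mm gap. Now I'll slide the tray along the bench.

>>> {"name": "carry_out", "arguments": {
  "deltas": [
    [[-0.7, 0, 0], 0, 0],
    [[-1.5, 0, 0], 1, 0],
    [[-2.2, 0, 0], 1, 0],
    [[-2.2, 0, 0], 1, 0],
    [[-2.2, 0, 0], 1, 0],
    [[-2.2, 0, 0], 1.1, 0],
    [[-2.2, 0, 0], 0, 0],
    [[-2.2, 0, 0], 0, 0],
    [[-2.2, 0, 0], 0, 0],
    [[-2.2, 0, 0], 0, 0],
    [[-2.2, 0, 0], 0, 0],
    [[-2.2, 0, 0], 0, 0],
    [[-2.2, 0, 0], 0, 0],
    [[-2.2, 0, 0], 0, 0],
    [[-2.2, 0, 0], 0, 0],
    [[-1.5, 0, 0], 0, 0],
    [[-0.7, 0, 0], 0, 0],
    [[0, 0, 0], 0, 0],
    [[0, 0, 0], 0, 0]
  ]
}}

```text
clock: 5.07
eef_pos: [378.5, 46.1, 43.5]
eef_rot: [3.142, -0.0, 1.599]
wrist_force: [-0.8, -0.6, -1.9]
finger_gap: 9.8
```

```bash
python3 -c "
from h import *
rel(388,45.5,43,91.65)
p,d=vision.camera('side');cv2.imwrite('pics/s2.png',p[:,:,::-1])
p,d=vision.camera('top');cv2.imwrite('pics/t2.png',cv2.resize(p[150:340,120:440,::-1],None,fx=2.4,fy=2.4))"
```

```text
clock 5.07 pos [378.5  46.1  43.5] rot [180.    -0.    91.63] gap 9.8 F [-0.8 -0.6 -1.9]
tool cm (axes at target yaw): [-0.09  0.95  0.05] turn -0.02
```

View pics/t2.png

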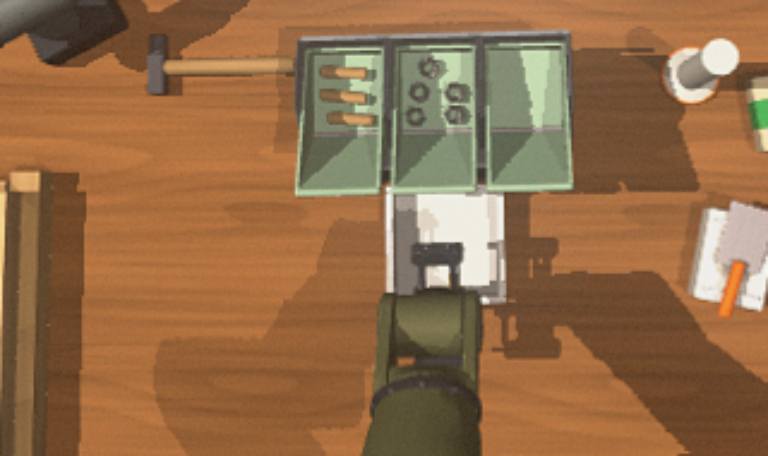

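View pics/s2.png

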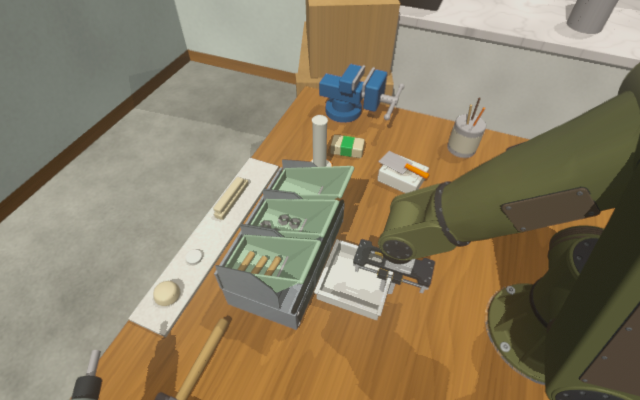

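```bash
python3 -c "
from h import *
f=lambda a:[[120+u/2.4,150+v/2.4] for u,v in a]
print(ray('top',f([(386,245),(506,245),(392,200),(503,200),(446,188)]),45).round(1))
print(ray('top',f([(391,190),(475,190)]),245).round(1))
P=cloud('side',vision.camera('side')[1]); m=(P[...,2]>36)&(P[...,2]<52)&(P[...,0]>360)&(P[...,0]<553)&(P[...,1]>-80)&(P[...,1]<180)
w=P[m][:,:2].astype(np.float32);print(cv2.minAreaRect(w),w.min(0),w.max(0))
"
```

```text
[[455.6 131.1  45. ]
 [456.7 -40.6  45. ]
 [519.9 123.2  45. ]
 [520.8 -36.1  45. ]
 [537.5  45.7  45. ]]
[[534.6 101.1 245. ]
 [535.2  -1.9 245. ]]
((455.18212890625, 58.005008697509766), (190.1724395751953, 237.1819610595703), 1.5673748254776) [360.09143  -57.967407] [552.8594  179.11664]
```

>>> {"name": "carry_out", "arguments": {
  "deltas": [
    [[0.1, 0.3, 0], 0, 0],
    [[0.1, 0.3, 0], 0, 0],
    [[0, 0.2, 0], 0, 0],
    [[0, 0, 0], 0, 0]
  ]
}}

```text
clock: 5.55
eef_pos: [386.3, 48.8, 43.3]
eef_rot: [-3.14, -0.0, 1.601]
wrist_force: [-4.7, 1.9, 4.3]
finger_gap: 9.7
```

>>> {"name": "carry_out", "arguments": {
  "deltas": [
    [[0, 0.1, 0], 0, 0],
    [[0, 0.1, 0], 0, 0],
    [[0, 0, 0], 0, 0]
  ]
}}

```text
clock: 5.8
eef_pos: [386.4, 48.7, 43.1]
eef_rot: [-3.135, -0.0, 1.601]
wrist_force: [-19.2, 1.5, 18.4]
finger_gap: 9.8
```

>>> {"name": "carry_out", "arguments": {
  "deltas": [
    [[0, 0.1, 0], 0, 0],
    [[0, 0.1, 0], 0, 0],
    [[0, 0, 0], 0, 0]
  ]
}}

```text
clock: 6.05
eef_pos: [386.5, 48.6, 42.5]
eef_rot: [-3.131, -0.0, 1.601]
wrist_force: [-28.5, -1.1, 21.3]
finger_gap: 9.6
```

>>> {"name": "carry_out", "arguments": {
  "deltas": [
    [[0, -0.4, 0], 0, 0],
    [[0, 0, 0], 0, 0.3],
    [[0, 0, 0], 0, 0.3],
    [[0, 0, 0], 0, 0.3],
    [[0, 0, 0], 0, 0.3],
    [[0, 0, 0], 0, 0.3],
    [[0, 0, -1], 0, 0.3],
    [[0, 0, -2.5], 0, 0.3],
    [[0, 0, -3], 0, 0.3],
    [[0, 0, -3.5], 0, 0],
    [[0, 0, -3.5], 0, 0],
    [[0, 0, -3.5], 0, 0],
    [[0, 0, -3.5], 0, 0],
    [[0, 0, -3.5], 0, 0],
    [[0, 0, -2], 0, 0],
    [[0, 0, 0], 0, 0]
  ]
}}

```text
clock: 7.38
eef_pos: [387.5, 48.3, 307.6]
eef_rot: [3.135, -0.0, 1.6]
wrist_force: [0.2, -0.2, -0.1]
finger_gap: 0.3
```

```bash
python3 -c "
from h import *
rel(574,51,290,91.65)
p,d=vision.camera('side');cv2.imwrite('pics/s3.png',p[:,:,::-1])
p,d=vision.camera('top');cv2.imwrite('pics/t3.png',cv2.resize(p[150:340,120:440,::-1],None,fx=2.4,fy=2.4))"
```

```text
clock 7.38 pos [387.5  48.3 307.6] rot [179.61  -0.    91.69] gap 0.3 F [ 0.2 -0.2 -0.1]
tool cm (axes at target yaw): [-0.27 18.65  1.76] turn 0.04
```

View pics/s3.png

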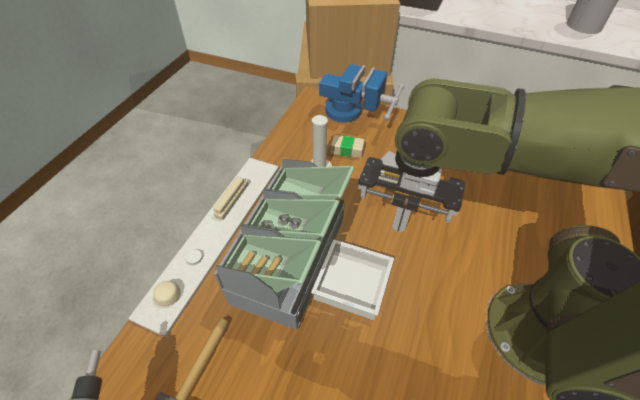

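View pics/t3.png

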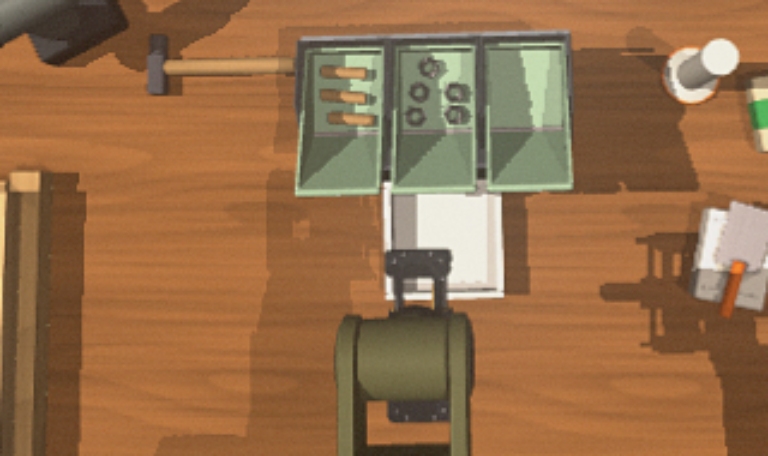

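Tray is flush against the rack, centred under the middle bin. Next the closed fingers go over the bin and down just behind the lip.

>>> {"name": "carry_out", "arguments": {
  "deltas": [
    [[0, 1, 0], 0, 0],
    [[0, 2.5, 0], 0, 0],
    [[0, 2.7, 0], 0, 0],
    [[-0.1, 2.7, 0], 0, 0],
    [[-0.1, 2.7, 0], 0, 0],
    [[-0.1, 2.7, 0], 0, 0],
    [[0, 2.5, 0], 0, 0],
    [[0, 1.5, 0], 0, 0],
    [[0, 0.5, 0.7], 0, 0],
    [[0, 0, 1.5], 0, 0],
    [[0, 0, 1.5], 0, 0],
    [[0, 0, 1.2], 0, 0],
    [[0, 0, 0.5], 0, 0],
    [[0, 0, 0], 0, 0]
  ]
}}

```text
clock: 8.65
eef_pos: [573.7, 50.8, 247.3]
eef_rot: [-3.138, 0.0, 1.6]
wrist_force: [-0.8, 0.8, -0.1]
finger_gap: 0.3
```

```bash
python3 -c "
from h import *
rel(566,51,253)
for t in [0,.2,.4,.6,.8,.9]:
    f=np.radians(35.2)+t; s=106+t*13
    print(t,'neg corner->TCP',(614-s*np.sin(f)+12.5).round(1),(145+s*np.cos(f)+22).round(1))
for t in [1,1.1,1.2,1.3,1.36]:
    f=np.radians(35.2)+t; s=108
    print(t,'pos corner->TCP',(614-s*np.sin(f)-12.5).round(1),(145+s*np.cos(f)+22).round(1))
p,d=vision.camera('side');cv2.imwrite('pics/s4.png',cv2.resize(p[120:340,200:480,::-1],None,fx=2.4,fy=2.4))"
```

```text
clock 8.65 pos [573.7  50.8 247.3] rot [-179.81    0.     91.69] gap 0.3 F [-0.8  0.8 -0.1]
tool cm (axes at target yaw): [ 0.04 -0.77 -0.57] turn 0.0
0 neg corner->TCP 565.4 253.6
0.2 neg corner->TCP 547.5 241.5
0.4 neg corner->TCP 532.1 225.7
0.6 neg corner->TCP 519.9 206.7
0.8 neg corner->TCP 511.5 185.1
0.9 neg corner->TCP 509.0 173.6
1 pos corner->TCP 493.6 162.3
1.1 pos corner->TCP 494.6 151.5
1.2 pos corner->TCP 496.7 141.0
1.3 pos corner->TCP 499.8 130.6
1.36 pos corner->TCP 502.2 124.6
```

View pics/s4.png

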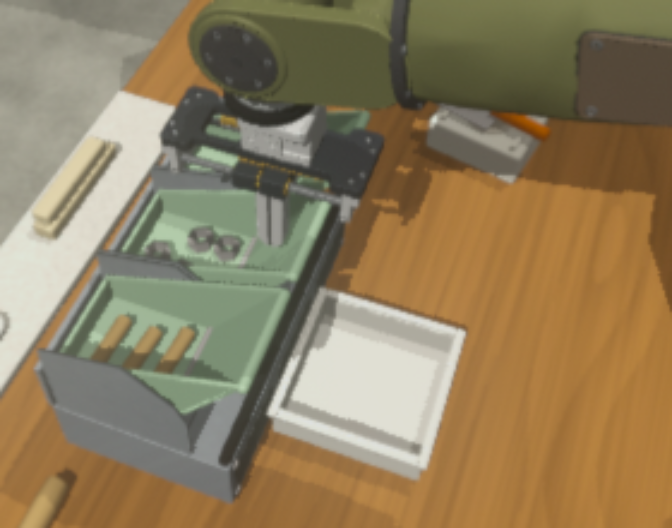

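>>> {"name": "carry_out", "arguments": {
  "deltas": [
    [[0, -0.65, 0.15], 0, 0],
    [[0, -0.65, 0.15], 0, 0],
    [[0, -0.65, 0.15], 0, 0],
    [[0, -0.65, 0.15], 0, 0],
    [[0, -0.5, 0.53], 0, 0],
    [[0, -0.5, 0.53], 0, 0],
    [[0, -0.5, 0.53], 0, 0],
    [[0, -0.4, 0.63], 0, 0],
    [[0, -0.4, 0.63], 0, 0],
    [[0, -0.4, 0.63], 0, 0],
    [[0, 0, 0], 0, 0]
  ]
}}

```text
clock: 9.62
eef_pos: [520.4, 49.2, 207.0]
eef_rot: [-3.139, 0.0, 1.6]
wrist_force: [-0.1, -0.3, 0.6]
finger_gap: 0.3
```

```bash
python3 -c "
from h import *
rel(511.5,49,185)
p,d=vision.camera('side');cv2.imwrite('pics/s5.png',cv2.resize(p[120:340,200:480,::-1],None,fx=2.4,fy=2.4))"
```

```text
clock 9.62 pos [520.4  49.2 207. ] rot [-179.85    0.     91.69] gap 0.3 F [-0.1 -0.3  0.6]
tool cm (axes at target yaw): [ 0.   -0.89  2.2 ] turn 0.0
```

View pics/s5.png

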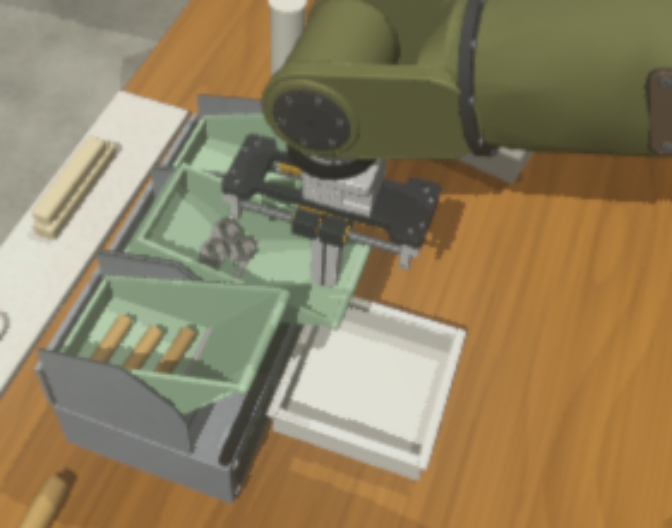

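The bin tips as planned: the nuts have gathered in its V and the tray is below. I'll carry on past the balance point.

>>> {"name": "carry_out", "arguments": {
  "deltas": [
    [[0, -0.3, 0.72], 0, 0],
    [[0, -0.3, 0.72], 0, 0],
    [[0, -0.3, 0.72], 0, 0],
    [[0, -0.2, 0.58], 0, 0],
    [[0, -0.2, 0.58], 0, 0],
    [[0, -0.5, 0.4], 0, 0],
    [[0, -0.5, 0.4], 0, 0],
    [[0, -0.3, 0.4], 0, 0],
    [[0, 0, 0.5], 0, 0],
    [[0, 0, 0.55], 0, 0],
    [[0, 0.1, 0.55], 0, 0],
    [[0, 0.1, 0.55], 0, 0],
    [[0, 0.1, 0.5], 0, 0],
    [[0, 0.1, 0.5], 0, 0],
    [[0, 0, 0], 0, 0]
  ]
}}

```text
clock: 10.92
eef_pos: [499.3, 48.6, 130.8]
eef_rot: [-3.14, -0.0, 1.6]
wrist_force: [-0.1, 0.1, -0.8]
finger_gap: 0.5
```

```bash
python3 -c "
from h import *
rel(511.5,49,185)
p,d=vision.camera('side');cv2.imwrite('pics/s6.png',cv2.resize(p[120:340,200:480,::-1],None,fx=2.4,fy=2.4))"
```

```text
clock 10.92 pos [499.3  48.6 130.8] rot [-179.91   -0.     91.68] gap 0.5 F [-0.1  0.1 -0.8]
tool cm (axes at target yaw): [ 0.01  1.22 -5.42] turn 0.0
```

View pics/s6.png

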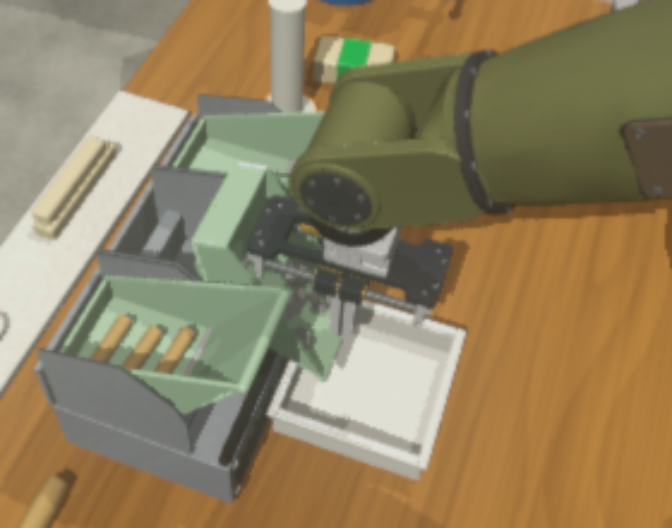

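>>> {"name": "carry_out", "arguments": {
  "deltas": [
    [[0, -1, -0.5], 0, 0],
    [[0, -1.5, -1], 0, 0],
    [[0, -2, -2], 0, 0],
    [[0, -2, -2.5], 0, 0],
    [[0, -1, -2.5], 0, 0],
    [[0, 0, -2.5], 0, 0],
    [[0, 0, -2.5], 0, 0],
    [[0, 0, -2], 0, 0],
    [[0, 0, -1], 0, 0],
    [[0, 0, 0], 0, 0]
  ]
}}

```text
clock: 11.8
eef_pos: [425.1, 46.4, 298.8]
eef_rot: [3.138, 0.0, 1.6]
wrist_force: [1.1, -0.4, -0.1]
finger_gap: 0.7
```

```bash
python3 -c "
from h import *
rel(565,50,257)
p,d=vision.camera('side');cv2.imwrite('pics/s7.png',cv2.resize(p[120:340,200:480,::-1],None,fx=2.4,fy=2.4))
p,d=vision.camera('top');cv2.imwrite('pics/t7.png',cv2.resize(p[150:340,120:440,::-1],None,fx=2.4,fy=2.4))"
```

```text
clock 11.8 pos [425.1  46.4 298.8] rot [179.8    0.    91.69] gap 0.7 F [ 1.1 -0.4 -0.1]
tool cm (axes at target yaw): [-0.05 14.    4.18] turn 0.0
```

View pics/s7.png

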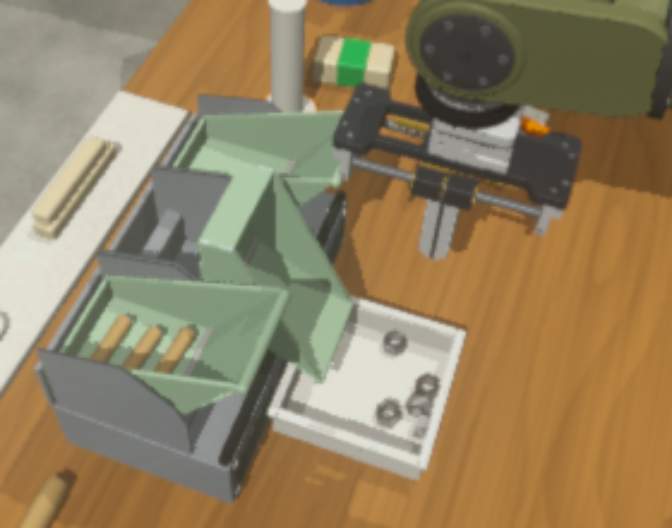

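View pics/t7.png

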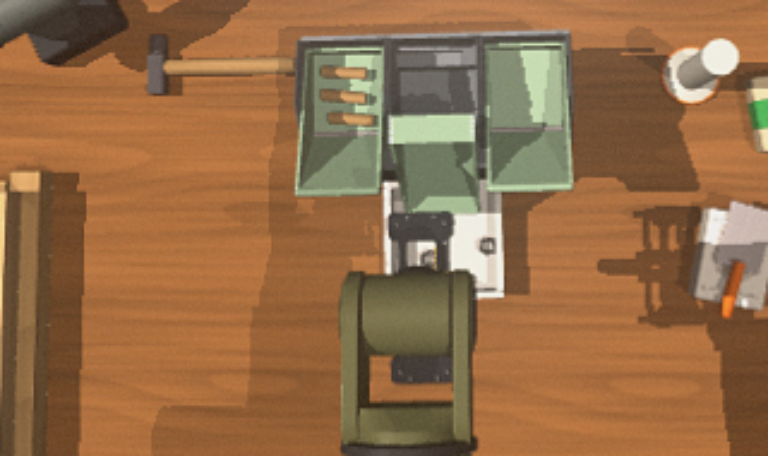

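```bash
python3 -c "
from h import *
p,d=vision.camera('side');cv2.imwrite('pics/s8.png',cv2.resize(p[235:325,305:400,::-1],None,fx=6,fy=6,interpolation=cv2.INTER_CUBIC))"
```

```text
(no output)
```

View pics/s8.png

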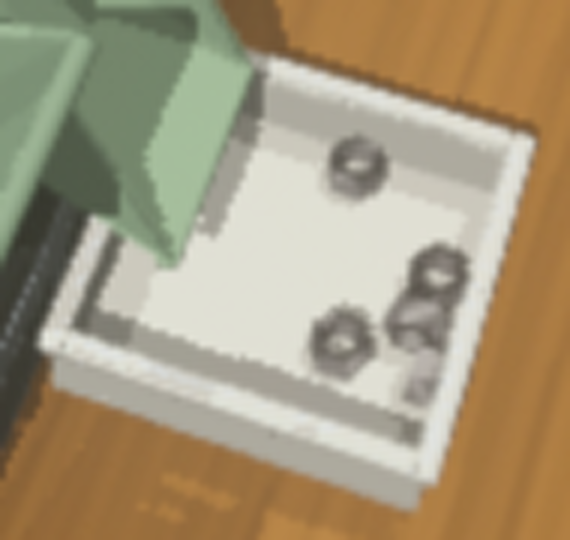

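All five nuts show in the tray: about (357,165), (438,275), (418,320), (342,340) and (422,375) in the crop. The chute is empty. I'll confirm the bin is at its stop, then go to the heel.

```bash
python3 -c "
from h import *
P=cloud('top',vision.camera('top')[1])
for r in range(150+95//2+0,245,3): print(r,P[r,302].round(0))
"
```

```text
197 [642.  57.  91.]
200 [620.  45. 258.]
203 [611.  45. 258.]
206 [602.  44. 261.]
209 [594.  44. 258.]
212 [590.  53. 136.]
215 [581.  54. 125.]
218 [571.  54. 120.]
221 [561.  54. 115.]
224 [552.  54. 115.]
227 [542.  55. 105.]
230 [532.  55.  93.]
233 [522.  55.  98.]
236 [512.  56.  85.]
239 [511.  33. 417.]
242 [503.  33. 417.]
```

>>> {"name": "carry_out", "arguments": {
  "deltas": [
    [[0, 1, 0], 0, 0],
    [[0, 2, 0], 0, 0],
    [[0, 2.5, 0], 0, 0],
    [[0, 2.5, 0], 0, 0],
    [[0, 2.5, 0], 0, 0],
    [[0, 2, 0], 0, 0],
    [[0, 1, 0.7], 0, 0],
    [[0, 0, 1.5], 0, 0],
    [[0, 0, 1.5], 0, 0],
    [[0, 0, 0.6], 0, 0],
    [[0, 0, 0], 0, 0]
  ]
}}

```text
clock: 12.92
eef_pos: [559.3, 50.3, 251.8]
eef_rot: [-3.138, -0.0, 1.6]
wrist_force: [0.5, 0.3, -0.0]
finger_gap: 0.8
```

The bin is at its stop (heel at x about 594, z 258; chute lip at z about 85). Now I'll push the heel away.

>>> {"name": "carry_out", "arguments": {
  "deltas": [
    [[0, 0.5, 0], 0, 0],
    [[0, 0.8, 0], 0, 0],
    [[0, 0.8, 0], 0, 0],
    [[0, 0.8, 0], 0, 0],
    [[0, 0.8, 0], 0, 0],
    [[0, 0.8, 0], 0, 0],
    [[0, 0.8, 0], 0, 0],
    [[0, 0.8, 0], 0, 0],
    [[0, 0.7, 0], 0, 0],
    [[0, 0.6, 0], 0, 0],
    [[0, 0.5, 0], 0, 0],
    [[0, 0.5, 0], 0, 0],
    [[0, 0.5, 0], 0, 0],
    [[0, 0.5, 0], 0, 0],
    [[0, 0.5, 0], 0, 0],
    [[0, 0.5, 0], 0, 0],
    [[0, 0.4, 0], 0, 0],
    [[0, 0, 0], 0, 0],
    [[0, 0, 0], 0, 0],
    [[0, 0, 0], 0, 0]
  ]
}}

```text
clock: 14.58
eef_pos: [667.4, 53.5, 253.9]
eef_rot: [-3.142, 0.0, 1.6]
wrist_force: [0.4, 0.4, 0.4]
finger_gap: 0.6
```

```bash
python3 -c "
from h import *
rel(565,50,257)
p,d=vision.camera('side');cv2.imwrite('pics/s9.png',cv2.resize(p[120:340,200:480,::-1],None,fx=2.4,fy=2.4))"
```

```text
clock 14.58 pos [667.4  53.5 253.9] rot [-180.      0.     91.69] gap 0.6 F [0.4 0.4 0.4]
tool cm (axes at target yaw): [ -0.05 -10.24  -0.31] turn 0.0
```

View pics/s9.png

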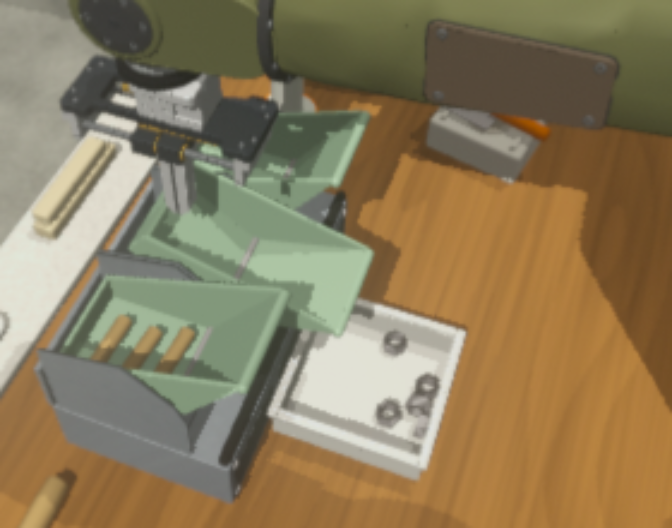

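>>> {"name": "carry_out", "arguments": {
  "deltas": [
    [[0, 0, 0], 0, 0],
    [[0, 0, 0], 0, 0],
    [[0, 0, 0], 0, 0],
    [[0, 0, 0], 0, 0],
    [[0, 0, 0], 0, 0],
    [[0, 0, 0], 0, 0],
    [[0, 0, -1], 0, 0],
    [[0, 0, -2], 0, 0],
    [[0, 0, -2.5], 0, 0],
    [[0, 0, -1.5], 0, 0],
    [[0, -2, 0], 0, 0],
    [[0, -3.5, 0], 0, 0],
    [[0, -3.5, 0], 0, 0],
    [[0, -3.5, 0], 0, 0],
    [[0, -3.5, 0], 0, 0],
    [[0, -3.5, 0], 0, 0],
    [[0, -3.5, 0], 0, 0],
    [[0, -3.5, 0], 0, 0],
    [[0, -2, 0], 0, 0],
    [[0, 0, 0], 0, 0]
  ]
}}

```text
clock: 16.3
eef_pos: [380.1, 45.2, 325.6]
eef_rot: [3.139, -0.0, 1.6]
wrist_force: [-0.5, 0.8, 0.5]
finger_gap: 0.5
```

```bash
python3 -c "
from h import *
rel(565,50,257)
p,d=vision.camera('side');cv2.imwrite('pics/s10.png',cv2.resize(p[120:340,200:480,::-1],None,fx=2.4,fy=2.4))
p,d=vision.camera('top');cv2.imwrite('pics/t10.png',cv2.resize(p[150:340,120:440,::-1],None,fx=2.4,fy=2.4))
P=cloud('top',d)
hsv=cv2.cvtColor(p,cv2.COLOR_RGB2HSV)
g=cv2.inRange(hsv,(35,25,40),(85,255,255))
for c in (262,300,340):
  r=np.where(g[150:240,c])[0].max()+150; print(c,'lip row',r,ray('top',[[c,r+.5]],245).round(1),[P[q,c].round(0) for q in (172,190,214,224)])
"
```

```text
clock 16.3 pos [380.1  45.2 325.6] rot [179.83  -0.    91.7 ] gap 0.5 F [-0.5  0.8  0.5]
tool cm (axes at target yaw): [-0.07 18.49  6.86] turn 0.0
262 lip row 230 [[530.4 162.8 245. ]] [array([717., 182., 150.]), array([658., 179., 160.]), array([581., 173., 187.]), array([550., 165., 231.])]
300 lip row 230 [[531.   50.7 245. ]] [array([718.,  60., 145.]), array([660.,  59., 147.]), array([582.,  55., 189.]), array([550.,  52., 234.])]
340 lip row 229 [[534.5 -66.7 245. ]] [array([719., -69., 146.]), array([660., -69., 147.]), array([582., -68., 191.]), array([551., -67., 236.])]
```

View pics/s10.png

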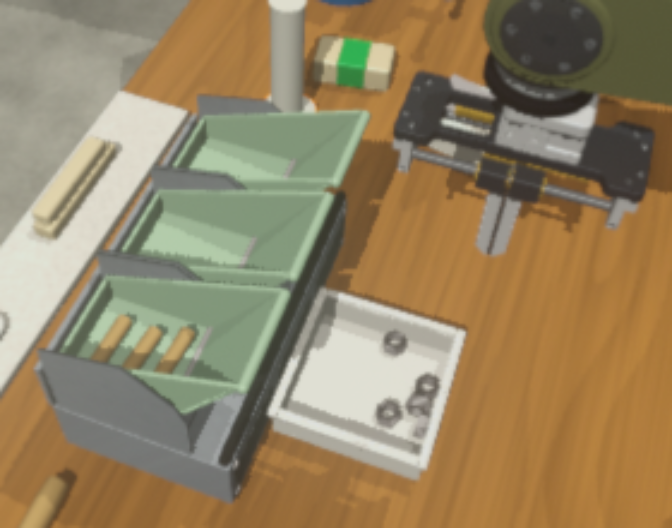

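View pics/t10.png

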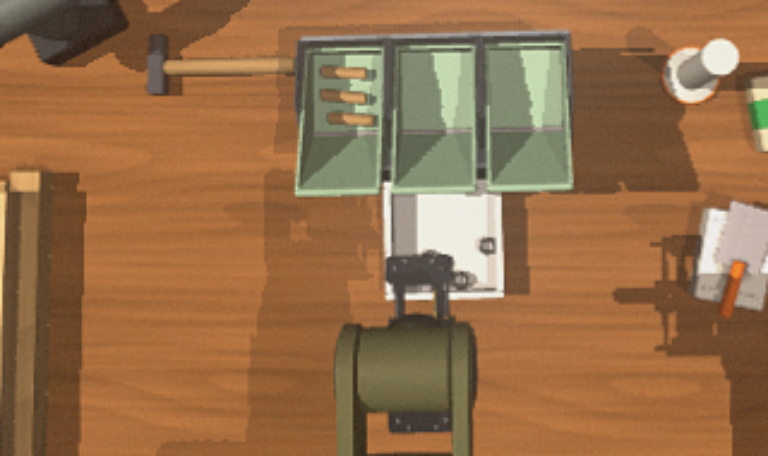

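The bin is home, empty, and in line with the other two. The nuts are in the tray, and the gripper is clear of everything. Handing in.

>>> {"name": "carry_out", "arguments": {
  "deltas": [
    [[0, 0, 0], 0, 0],
    [[0, 0, 0], 0, 0],
    [[0, 0, 0], 0, 0],
    [[0, 0, 0], 0, 0],
    [[0, 0, 0], 0, 0],
    [[0, 0, 0], 0, 0]
  ]
}}

```text
clock: 16.9
eef_pos: [382.7, 45.2, 323.8]
eef_rot: [-3.141, 0.0, 1.6]
wrist_force: [-0.6, 0.9, 0.3]
finger_gap: 0.6
```

```bash
python3 -c "
from h import *
print(workorder.sign_off())"
```

```text
the job is handed in; nothing more can be done
None
```

I did the job in the order asked and handed it in at 16.9 s.

- **Tray:** I gripped its rim, slid it along the bench until it met the rack's front face under the middle bin, which held the nuts, and let go. The wrist force during that contact reached about 36 N, within the 120 N limit.
- **Bin:** I tipped it past its balance point and it fell to its stop. The depth image put the heel at about x 594, z 258 mm, with the lip near z 85 mm. I then pushed the heel back until the bin fell home.

**Last checks:**
- **Nuts:** I counted five in the tray, in a close-up taken just after the bin emptied. The chute was empty then, and so was the bin once home. In the final pictures two nuts overlap and the gripper hides part of the tray from above, so I did not repeat the full count.
- **Bins:** the nuts' bin lip was in line with the other two to within a few mm, as at the start, so all three are home.
- **Other things on the bench:** none looked moved, judged by eye from the pictures rather than measured.

No check failed or disagreed.

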